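# Set the idler pulley in the greasing stand

### The arm

A 6-joint arm with a two-finger parallel gripper is mounted at the origin on the work surface. World frame = base frame: x ahead of the robot, y to its left, z up, the work surface at z = 0. Lengths are in m, angles in rad, forces in N, time in s.
With the tool pointing down it reaches from about 0.25 to 0.775 m from the base axis. Payload 4 kg.
Tool frame: the origin (TCP) lies midway between the tips of the shut fingers; the grasp point (between the pads) lies robot.tcp_to_grasp behind it (robot.tcp_to_grasp is the distance from the TCP to the grasp point, in m); y points along the fingers, x is the direction in which the jaws open and shut, and the axes are right-handed (so a half turn about y gives the same grasp; the last joint's range is limited). The gripper opens to 94 mm and grips with 3 to 60 N. Pads are 16 mm wide; open, the fingers measure 119 mm over their backs; the gripper's body (75 mm by 177 mm) begins 78 mm behind the grasp point.
Start: joints at [-1.312, 0.087, 1.371, -0, 1.684, -0.103], TCP at [0.195, -0.514, 0.206] pointing down, gripper open.
Joint ranges: [-3.1, 3.1], [-0.76, 2.03], [0.27, 2.55], [-1.08, 4.22], [0.17, 2.65], [-2.57, 2.57]. Speed limits (rad/s): [2.79, 2.79, 3.14, 3.14, 3.14, 3.14].

### API

Orientations are given as [roll, pitch, yaw] about the fixed x, y, z axes, in that order (R = Rz(yaw) Ry(pitch) Rx(roll)).
In Python, from bench import robot gives the robot as it stands.
- The arm moves only by the tool arm_command, never from a script. Its argument "series" is text: rows parted by semicolons, each of 7 numbers parted by spaces: the turn, a rotation vector about the tool's x, y, z in rad, then the shift along the tool's x, y, z in m, then the finger opening in m, from 0 to 0.094. A call has 1 to 12 rows; each row shifts and turns the pose as measured when the row begins, along the tool's axes as they then stand; what a row does not reach is not made up. A row lasts 1/10 s, in which the tool goes at most 50 mm and 8.59 degrees, less where a joint would pass 70% of its speed; a pose out of reach is approached as far as the arm can. A call with a gripper value outside its range is refused whole. The fingers move at their own pace and stop on an object; the grip force is fixed at half the most. Time passes only in rows, so rows that do not move let the fingers close. It gives the time, the measured TCP pose, the force and the opening at its end, in the units of the state.
- robot.get_obs(): the state, without advancing time (a new reading comes with each control period).
- robot.snapshot(name): name is "side" or "top" or "wrist"; returns the picture (384x512x3 uint8, blue, green, red); there is no depth.
- robot.camera_params(name): a dict with "fx", "fy", "cx", "cy" (pixels), "extrinsics" (4x4, takes a point from camera to world coordinates). Camera axes: x right, y up, looking along -z (the intrinsics and any distortion apply to the point x, -y, -z); pixel columns grow to the right and rows downward; lengths in m; the calibration is good to about 2 mm. The wrist camera is an equidistant fisheye: a pixel r from the principal point sees the ray r / f radians off the axis. A picture is of the moment at which its call begins: read the wrist's pose just before it. camera_params takes no time and is no camera call; for the wrist camera it gives the pose at the moment of the call.
- robot.close_job(): hands the job in, once; it reports no verdict.
Trained networks look in the newest picture that a camera, given by its name, has taken for a name from the list of things; names that differ only in an ending like _2 or _b are one class to them, and where a whole thing is asked for, a point or a joint stands for the part that bears it (a point fixed in the world has none). Each returns a list of dicts, best first, with "score" (0 to 1); they miss things now and then, are a little off and sometimes report something else, mostly with a low value. They report only what shows in the picture. A call takes as long as a camera call. They do not tell look-alikes from the thing itself.
- robot.spot_in(camera, target): "centre" ([x, y, z] in m, in the coordinates of the camera as it stood for that picture, good to about 4 mm: the middle of the surface that is visible of it).
The state is a dict: "time": time; "joint_positions": joint angles; "qvel": joint speeds; "joint_torque": joint torques, N m; "tool_pos": TCP position; "ee_rot": TCP orientation; "wrist_force": force on the tool from outside, world axes, zero at the start; "wrist_torque": the same for the moment, N m; "width": finger opening in m.
Only numpy, scipy, OpenCV 4.12 (cv2) and the standard library are available. Lean on these libraries where they do the work, as an engineer would, in place of code of your own. Each camera call takes 0.05 s, during which the arm holds its last target.

### The job

Slide the rusty V-belt pulley across the bench, without lifting it, in between the two converging guide bars of the greasing stand and lean on it steadily until it sits firmly home against both bars. Then swing the stand's lever down by its ball knob and press the brass cone firmly into the hub bore. Feel your way so that neither the bars nor the cone are ever rammed, leave the lever down, let go, and leave the other things on the bench as they are.

Things in the scene. Friction and masses are not known exactly. Their poses are not given: they have to be found in the camera images.
- pulley: Rusty cast V-belt idler pulley lying flat, 0.6 to 0.95 kg. Rim 100 mm diameter, 30 mm high, with a V-groove in mid height; a hub 50 mm across stands on it to 50 mm above the bench. Hub bore 30 mm wide, open on top, 20 mm deep, closed below. Origin: centre of its underside; z up. The bench under it is dry (friction about 0.6), so it takes some 3 to 7 N just to slide.
- vguides: Two greased steel guide bars, 30 mm high, 14 mm thick, bolted to the bench in a V, each 35 degrees off the centre line. Origin: on the bench, where the pulley's centre lies when home against both bars. x: along the centre line into the V (the way to push), z up. In this frame the inner faces run from (-93, +-126) mm at the mouth to (50, +-26) mm at the narrow end. Rigid, low friction.
- vguides_mouth (a point): Point on the bench in the middle of the open mouth of the guide bars, 93 mm before the home point, same axes. To seat the pulley, lean on it with a steady push of about 20 N at the fingers (3 to 7 N of it goes into sliding; at least 10 N must reach the bars) for half a second; over 40 N bruises the rim, and so does arriving faster than 25 mm/s. Poses are not good enough to press by: creep until the force is felt.
- lever (a joint): The stand's hinged lever, rad: 0 = level, cone seated in the hub of a pulley that is home; grows as it is raised (starts at 1.1 to 1.35). Stiff hinge: it stays where it is left and takes 2 to 5 N at the knob to move. With no pulley below it goes on to -0.15.
- lever_hinge (a point): Middle of the lever's hinge pin, at x = 105, y = 0, z = 58 mm in the guides' frame; the hinge axis is the guides' y axis. The pin sits between two upright lugs 74 mm high; behind it stands a tin feed barrel, 66 mm across and 166 mm high, 80 mm further along x.
- lever_knob (a point): Centre of the black ball knob, 34 mm diameter, at the lever's free end. At lever angle q it lies in the guides' frame at x = 105 - 165 cos q + 24 sin q, y = 0, z = 58 + 165 sin q + 24 cos q (mm). The lever's bar, 20 mm wide, leaves it towards the hinge, so fingers go on either side along y; held so, the ball can turn between them.
- cone: Brass cone under the lever, 105 mm from the hinge, tip down when the lever is down: 12 mm across at the tip, 30 mm at 13 mm and 40 mm at 20 mm above it. Origin: centre of the tip; z from the tip to the lever. A firm press of 12 to 20 N down on the knob, kept for half a second, seats it in the hub (8 N needed at the cone); over 50 N between cone and hub bruises it.
- sleeve: Bystander: bronze bearing sleeve standing on end, 52 mm diameter, 60 mm high. Origin: centre of its underside.
- scraper: Bystander: steel scraper with walnut handle lying flat, 240 mm long, 20 mm high, blade towards its +x. Origin: under the ferrule.
- cart_a: Bystander: tin grease cartridge lying on its side along its own y, 54 mm diameter, 192 mm long; it can roll. Origin: where its middle rests on the bench.
- cart_b: Bystander: the second tin grease cartridge, the same as the first.
- wrench: Bystander: steel wrench lying flat, about 180 mm long along its x. Origin near its middle, underneath.
- bearing: Bystander: ball bearing lying flat, 62 mm diameter, 16 mm high. Origin: centre of its underside.
- tin: Bystander: small open tin, 80 mm across the rim, 70 mm high. Origin: centre of its underside.
Mind the look-alikes: they are no part of the job. Of the things like the pulley, leave any that is purple; of the rest the larger one is meant.

How it is judged:
On the way, in this order (a step that is already met when the one before it is completed fails the run):
1. with the lever still up, the pulley is centred between the bars, home against both, and leant on with at least 10 N (y of pulley in the frame of vguides between -0.0025 and 0.0025 m and x of pulley in the frame of vguides between -0.004 and 0.004 m and contact force between pulley and vguides above 10 N and value of joint lever above 0.6 rad), for 0.3 s.
2. the lever is down and its cone is pressed into the hub bore with at least 8 N while the pulley stays home (y of pulley in the frame of vguides between -0.0025 and 0.0025 m and x of pulley in the frame of vguides between -0.004 and 0.004 m and value of joint lever between -0.05 and 0.045 rad and contact force between cone and pulley above 8 N), for 0.3 s.
At the end, for the whole second after the job is handed in: The pulley lies flat and at rest with its centre within 4 mm along and 2.5 mm across of its home point between the bars, and the lever is at rest within about 0.045 rad of level with its cone in the hub bore (y of pulley in the frame of vguides between -0.0025 and 0.0025 m and x of pulley in the frame of vguides between -0.004 and 0.004 m and value of joint lever between -0.05 and 0.045 rad and height (world z) of pulley below 0.004 m and angle between pulley's own z axis and vertical below 0.05 rad and linear speed of pulley below 0.01 m/s and velocity of joint lever between -0.05 and 0.05 rad/s); the robot touches nothing.
It fails at once if the pulley is lifted off the bench (over 15 mm) or tipped (over 0.3 rad) (height (world z) of pulley above 0.015 m or angle between pulley's own z axis and vertical above 0.3 rad).
It fails at once if the pulley is rammed against the guide bars with more than 40 N (contact force between pulley and vguides above 40 N).
It fails at once if the cone is rammed against the pulley with more than 50 N (contact force between cone and pulley above 50 N).
It fails at once if one of the other things on the bench is moved more than 30 mm or tipped over (distance of any of sleeve, scraper, cart_a, cart_b, wrench, bearing, tin from where it was at the start of the episode above 0.03 m or angle between any of sleeve, scraper, wrench, bearing, tin's own z axis and vertical above 0.5 rad).
It also fails if it takes over 72 s, if anything falls off the work surface, if the arm or the gripper's body presses on something with over 40 N, if the wrist force passes 120 N, or if a joint passes its speed limit or range.

## Working session

There is one attempt and no reset: what is moved stays moved. The work goes in short steps, Python scripts to look and compute and a tool call to move; the robot and the scene stay as the last step left them, time stands still between calls to the robot, and variables do not carry over. Pictures are saved under pics/ and viewed, and the job is handed in when it is done.

Besides the shell and the picture viewer there is one more tool, called after "Request:" as name(argument=value, ...), one argument or row to a line, values as JSON. arm_command: Moves the arm, as the interface text tells. Its arguments: {"type":"object","properties":{"series":{"type":"string"}},"required":["series"]}

```bash
ls; mkdir -p pics
python3 - <<'E'
from bench import robot
import cv2
o=robot.get_obs()
for k,v in o.items(): print(k,v)
print(robot.tcp_to_grasp)
for n in ("side","top","wrist"):
    p=robot.camera_params(n); print(n,p)
    im=robot.snapshot(n); cv2.imwrite(f"pics/{n}0.png",im)
E
```

```text
pics
time 0.0
joint_positions [-1.31210464e+00  8.79373056e-02  1.37223789e+00 -4.62414594e-05
  1.68357615e+00 -1.03091128e-01]
qvel [ 0.00153105 -0.00134711 -0.00176739  0.00173159 -0.00120614  0.00176048]
joint_torque [ 1.80025545e-04 -3.40174913e+01 -3.02427649e+01  7.19479448e-02
  3.29937553e-02 -1.83836364e-04]
tool_pos [ 0.19451425 -0.51387715  0.20432214]
ee_rot [-1.57061989  0.00215196 -1.20901848]
wrist_force [-0.1296897   0.14895558 -0.43914062]
wrist_torque [-0.04283753 -0.04070763 -0.02500401]
width 0.09380034243447909
0.0188
side {'fx': 396.8036851910415, 'fy': 396.8036851910415, 'cx': 252.2580736529272, 'cy': 194.36326820529655, 'extrinsics': array([[-0.93041558,  0.26358162, -0.25465975,  0.27772131],
       [-0.36646057, -0.6800206 ,  0.63504222,  0.73391027],
       [-0.00578842,  0.68417593,  0.72929403,  0.84879242],
       [ 0.        ,  0.        ,  0.        ,  1.        ]])}
top {'fx': 484.4447349671666, 'fy': 484.4447349671666, 'cx': 250.7620303738173, 'cy': 195.46306952308092, 'extrinsics': array([[-1.12254588e-02,  9.95719806e-01, -9.17390664e-02,
         4.46509707e-01],
       [-9.99936320e-01, -1.12845112e-02, -1.24999246e-04,
         5.19632226e-02],
       [-1.15969474e-03,  9.17318213e-02,  9.95783073e-01,
         1.44371648e+00],
       [ 0.00000000e+00,  0.00000000e+00,  0.00000000e+00,
         1.00000000e+00]])}
wrist {'fx': 297.3186396354542, 'fy': 297.3186396354542, 'cx': 253.99444450295528, 'cy': 196.33877894535019, 'extrinsics': array([[ 0.3538191 ,  0.90952289,  0.21812875,  0.25830214],
       [-0.93531293,  0.34439284,  0.08113747, -0.49040029],
       [-0.0013256 , -0.23272663,  0.97254129,  0.38430759],
       [ 0.        ,  0.        ,  0.        ,  1.        ]])}
```

View pics/top0.png

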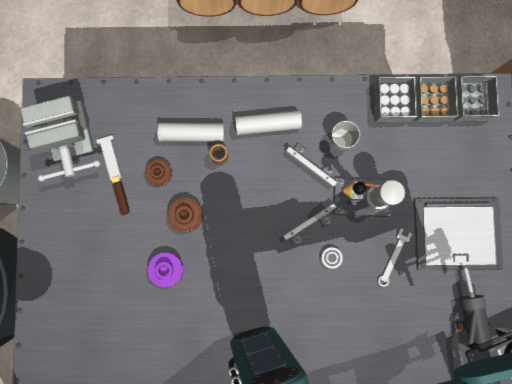

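View pics/side0.png

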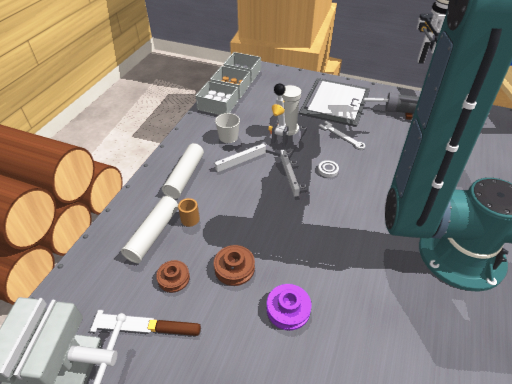

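View pics/wrist0.png

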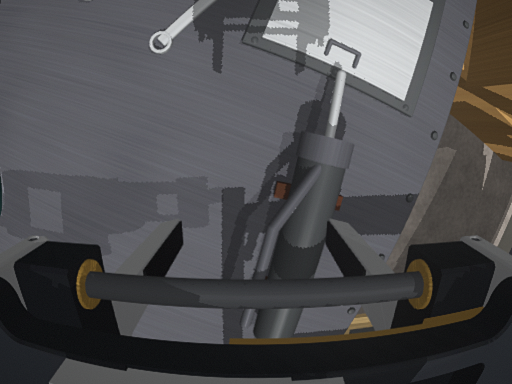

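The top view shows the large rusty pulley at (184,214), with the smaller look-alike at (158,172) and the purple one at (165,269). The guide bars run from (286,149) and (284,238) and converge to the right. The knob is near (361,188) and the barrel near (391,193).

```bash
cat > h.py <<'E'
import numpy as np, cv2
from bench import robot
def px2w(cam,u,v,z):
    p=robot.camera_params(cam);E=p["extrinsics"]
    d=np.array([(u-p["cx"])/p["fx"],-(v-p["cy"])/p["fy"],-1.]);d=E[:3,:3]@d;o=E[:3,3]
    return o+d*(z-o[2])/d[2]
def w2px(cam,P):
    p=robot.camera_params(cam);E=p["extrinsics"]
    c=E[:3,:3].T@(np.asarray(P)-E[:3,3]);return p["cx"]+p["fx"]*c[0]/-c[2],p["cy"]-p["fy"]*c[1]/-c[2]
def spot(cam,t):
    E=robot.camera_params(cam)["extrinsics"]
    return [(round(r["score"],2),np.round(E[:3,:3]@np.array(r["centre"])+E[:3,3],4)) for r in robot.spot_in(cam,t)]
E
python3 - <<'E'
from h import *
for cam in("top","side"):
    robot.snapshot(cam)
    for t in("pulley","vguides","lever_knob","cone"):
        print(cam,t,spot(cam,t))
top=cv2.imread("pics/top0.png")
c=top[125:265,270:410]; cv2.imwrite("pics/topg.png",cv2.resize(c,None,fx=4.2,fy=4.2,interpolation=cv2.INTER_CUBIC))
c=top[150:250,130:230]; cv2.imwrite("pics/topp.png",cv2.resize(c,None,fx=6,fy=6,interpolation=cv2.INTER_CUBIC))
c=cv2.imread("pics/side0.png")[75:205,200:350]; cv2.imwrite("pics/sideg.png",cv2.resize(c,None,fx=4,fy=4,interpolation=cv2.INTER_CUBIC))
E
```

```text
top pulley [(0.97, array([0.6466, 0.3274, 0.0208])), (0.92, array([0.3649, 0.3055, 0.03  ])), (0.72, array([0.5303, 0.2445, 0.0305]))]
top vguides [(0.96, array([ 0.6167, -0.1254,  0.0313]))]
top lever_knob [(0.75, array([ 0.5707, -0.2175,  0.1745]))]
top cone [(0.46, array([ 0.579 , -0.2054,  0.1699]))]
side pulley [(0.95, array([0.6431, 0.3349, 0.0252])), (0.89, array([0.364 , 0.313 , 0.0304])), (0.75, array([0.5156, 0.2629, 0.0306]))]
side vguides [(0.9, array([ 0.6151, -0.1101,  0.0239])), (0.37, array([ 0.5712, -0.2195,  0.1705]))]
side lever_knob [(0.81, array([ 0.57  , -0.2198,  0.1669]))]
side cone [(0.62, array([ 0.571 , -0.2037,  0.1654]))]
```

View pics/topg.png

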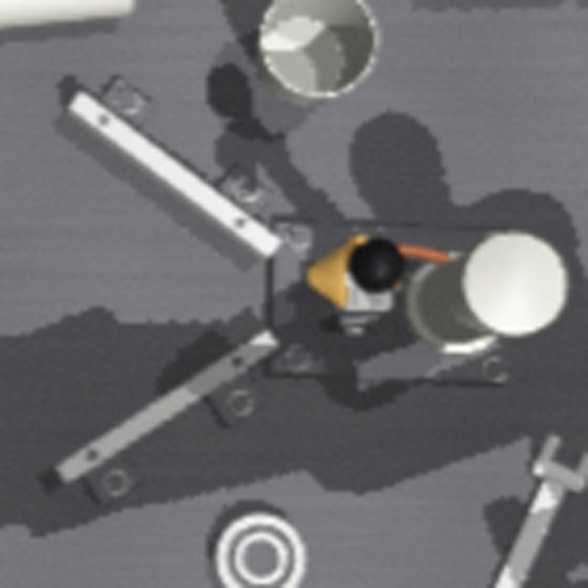

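View pics/topp.png

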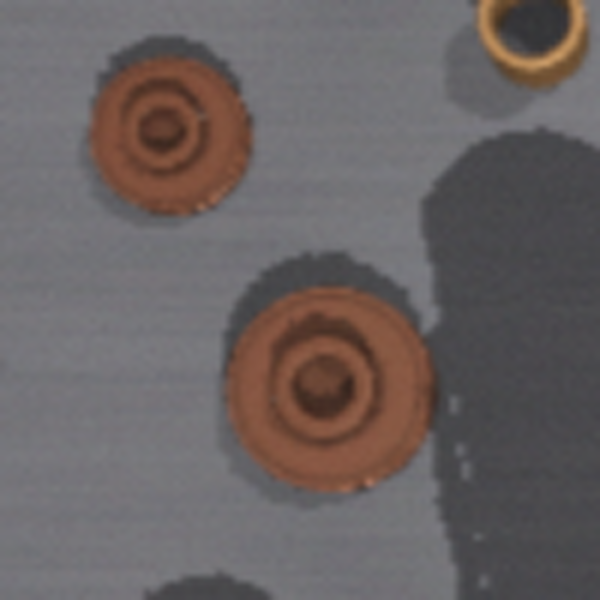

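View pics/sideg.png

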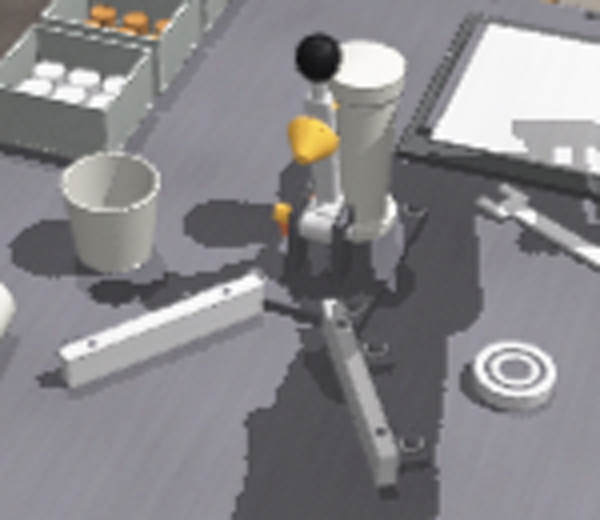

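```bash
cat >> h.py <<'E'
def guides():
    f=lambda x,y:px2w("top",270+(x+.5)/4.2-.5,125+(y+.5)/4.2-.5,.03)[:2]
    W=np.array([f(68,106),f(262,257),f(57,466),f(268,334)])
    L=np.array([[-93,126],[50,26],[-93,-126],[50,-26]])/1e3
    lc=L.mean(0);wc=W.mean(0);H=(L-lc).T@(W-wc)
    th=np.arctan2(H[0,1]-H[1,0],H[0,0]+H[1,1]);R=np.array([[np.cos(th),-np.sin(th)],[np.sin(th),np.cos(th)]])
    t=wc-R@lc; return t,th,R,W-(L@R.T+t)
E
python3 - <<'E'
from h import *
t,th,R,res=guides();print(t,th,np.degrees(th));print(res*1e3)
# pulley: rim outline centre z .03 and hub top z .05
f=lambda x,y,z:px2w("top",130+(x+.5)/6-.5,150+(y+.5)/6-.5,z)
print("rim",f(331,388,.03),"hub",f(323,387,.05), "bore bottom")
k=px2w("top",270+376/4.2,125+264/4.2,.22)
print("knob ray",k,px2w("top",270+376/4.2,125+264/4.2,.23))
for q in np.arange(1.05,1.4,.05):
    P=np.array([105-165*np.cos(q)+24*np.sin(q),0])/1e3; w=t+R@P; z=(58+165*np.sin(q)+24*np.cos(q))/1e3
    print(round(q,2),w,z,w2px("top",[*w,z]),w2px("side",[*w,z]))
print("img top",270+376/4.2,125+264/4.2,"side",200+318/4,75+57/4)
print("mouth",t+R@[-.093,0],"hinge",t+R@[.105,0])
for n,x,y in(("tin",318,40),("bearing",260,557)):print(n,px2w("top",270+x/4.2,125+y/4.2,.03))
E
```

```text
[ 0.57901387 -0.1389254 ] -1.622792252710465 -92.97914710683698
[[ 1.27267326 -0.37195245]
 [ 0.1246366   3.58009193]
 [ 0.53716082 -1.34334468]
 [-1.93447067 -1.8647948 ]]
rim [0.52383866 0.24554225 0.03      ] hub [0.52326827 0.24664383 0.05      ] bore bottom
knob ray [ 0.57551499 -0.2243084   0.22      ] [ 0.57446078 -0.22205075  0.23      ]
1.05 [ 0.57674169 -0.18258525] 0.21306653737241424 (np.float64(342.5704113610713), np.float64(187.85543725534413)) (np.float64(273.95051292077346), np.float64(99.88258648819581))
1.1 [ 0.57633492 -0.19040135] 0.2159355213243507 (np.float64(345.8532680167423), np.float64(187.85865035245354)) (np.float64(275.0354818345385), np.float64(97.58488399881372))
1.15 [ 0.5759212  -0.19835089] 0.21840974872420577 (np.float64(349.17289219089014), np.float64(187.8806659738791)) (np.float64(276.12756018861234), np.float64(95.39479381513952))
1.2 [ 0.57550157 -0.20641398] 0.22048303529203253 (np.float64(352.51798510962334), np.float64(187.92152239035957)) (np.float64(277.22290873179446), np.float64(93.31900176832814))
1.25 [ 0.57507709 -0.21457047] 0.2221501988911582 (np.float64(355.87701867027874), np.float64(187.9811739526637)) (np.float64(278.31773467538005), np.float64(91.36358135123655))
1.3 [ 0.5746488  -0.22279998] 0.22340707248082695 (np.float64(359.23830493978664), np.float64(188.0594901400138)) (np.float64(279.40831410458185), np.float64(89.5339719935308))
1.35 [ 0.57421778 -0.23108194] 0.22425051453163172 (np.float64(362.59006837456684), np.float64(188.15625537668373)) (np.float64(280.4910129387835), np.float64(87.83496392019978))
img top 359.5238095238095 187.85714285714286 side 279.5 89.25
mouth [ 0.58384731 -0.04605109] hinge [ 0.57355676 -0.2437835 ]
tin [ 0.75495505 -0.23134014  0.03      ]
bearing [ 0.39334799 -0.18078743  0.03      ]
```

```bash
cat >> h.py <<'E'
from scipy.spatial.transform import Rotation as Ro
def plan(target,yaw,n,step_rot=.14):
    o=robot.get_obs();p=np.array(o["tool_pos"]);r=Ro.from_euler("xyz",o["ee_rot"])
    rt=Ro.from_euler("xyz",[-np.pi/2,0,yaw]);ds=(np.array(target)-p)/n
    for i in range(n):
        v=(r.inv()*rt).as_rotvec();a=np.linalg.norm(v);v=v*min(1,step_rot/max(a,1e-9))
        print(np.round(v,3),np.round(r.inv().apply(ds),4)); r=r*Ro.from_rotvec(v)
def st():
    o=robot.get_obs();t,th,R,_=guides();l=R.T@(np.array(o["tool_pos"][:2])-t)
    print(round(o["time"],2),"tcp",np.round(o["tool_pos"],4),"rot",np.round(o["ee_rot"],3),"F",np.round(o["wrist_force"],2),"local",np.round(l,4),"Floc",np.round(R.T@o["wrist_force"][:2],2),"w",round(o["width"],4))
E
python3 - <<'E'
from h import *
plan([.5235,.246,.2],-.052,18); st()
E
```

```text
[ 0.   -0.14  0.  ] [-0.033   0.0003  0.032 ]
[ 0.   -0.14  0.  ] [-0.0283  0.0003  0.0363]
[ 0.   -0.14  0.  ] [-0.0229  0.0003  0.0399]
[ 0.   -0.14  0.  ] [-0.0171  0.0003  0.0427]
[ 0.   -0.14  0.  ] [-0.011   0.0003  0.0447]
[ 0.   -0.14  0.  ] [-0.0046  0.0003  0.0458]
[ 0.   -0.14  0.  ] [0.0018 0.0003 0.046 ]
[ 0.   -0.14  0.  ] [0.0082 0.0003 0.0453]
[ 0.    -0.037  0.   ] [0.0144 0.0003 0.0437]
[-0.  0. -0.] [0.016  0.0003 0.0431]
[-0.  0. -0.] [0.016  0.0003 0.0431]
[-0.  0. -0.] [0.016  0.0003 0.0431]
[-0.  0. -0.] [0.016  0.0003 0.0431]
[-0.  0. -0.] [0.016  0.0003 0.0431]
[-0.  0. -0.] [0.016  0.0003 0.0431]
[-0.  0. -0.] [0.016  0.0003 0.0431]
[-0.  0. -0.] [0.016  0.0003 0.0431]
[-0.  0. -0.] [0.016  0.0003 0.0431]
0.65 tcp [ 0.1947 -0.5144  0.2055] rot [-1.571 -0.    -1.209] F [ 0.21  0.28 -1.13] local [ 0.395  -0.3643] Floc [-0.3  0.2] w 0.094
```

Request:
arm_command(
  series="0 -0.14 0 -0.033 0 0.032 0.094; 0 -0.14 0 -0.028 0 0.036 0.094; 0 -0.14 0 -0.023 0 0.040 0.094; 0 -0.14 0 -0.017 0 0.043 0.094; 0 -0.14 0 -0.011 0 0.045 0.094; 0 -0.14 0 -0.005 0 0.046 0.094; 0 -0.14 0 0.002 0 0.046 0.094; 0 -0.14 0 0.008 0 0.045 0.094; 0 -0.04 0 0.014 0 0.044 0.094; 0 0 0 0.016 0 0.043 0.094; 0 0 0 0.016 0 0.043 0.094; 0 0 0 0.016 0 0.043 0.094",
)

```text
time: 1.85
tool_pos: [0.4052, 0.0117, 0.2061]
ee_rot: [-1.573, -0.009, -0.013]
wrist_force: [1.1, -0.3, -0.1]
width: 0.0943
```

Run:
```python
from h import *
plan([.5235,.246,.15],-.052,12); st()
```

```text
[0.002 0.039 0.01 ] [0.0096 0.0047 0.0197]
[0. 0. 0.] [0.0088 0.0047 0.02  ]
[ 0. -0.  0.] [0.0088 0.0047 0.02  ]
[ 0. -0. -0.] [0.0088 0.0047 0.02  ]
[0. 0. 0.] [0.0088 0.0047 0.02  ]
[ 0. -0.  0.] [0.0088 0.0047 0.02  ]
[ 0. -0. -0.] [0.0088 0.0047 0.02  ]
[0. 0. 0.] [0.0088 0.0047 0.02  ]
[ 0. -0.  0.] [0.0088 0.0047 0.02  ]
[ 0. -0. -0.] [0.0088 0.0047 0.02  ]
[0. 0. 0.] [0.0088 0.0047 0.02  ]
[ 0. -0.  0.] [0.0088 0.0047 0.02  ]
1.85 tcp [0.4052 0.0117 0.2061] rot [-1.573 -0.009 -0.013] F [ 1.07 -0.29 -0.12] local [-0.1414 -0.1814] Floc [0.23 1.08] w 0.0943
```

Request:
arm_command(
  series="0.002 0.03 0.01 0.010 0.004 0.020 0.094; 0 0 0 0.009 0.004 0.020 0.094; 0 0 0 0.009 0.004 0.020 0.094; 0 0 0 0.009 0.004 0.020 0.094; 0 0 0 0.009 0.004 0.020 0.094; 0 0 0 0.009 0.004 0.020 0.094; 0 0 0 0.009 0.004 0.020 0.094; 0 0 0 0.009 0.004 0.020 0.094; 0 0 0 0.009 0.004 0.020 0.094; 0 0 0 0.009 0.004 0.020 0.094; 0 0 0 0.009 0.004 0.020 0.094; 0 0 0 0 0 0 0.094",
)

```text
time: 3.05
tool_pos: [0.5172, 0.2445, 0.1621]
ee_rot: [-1.57, -0.004, -0.032]
wrist_force: [-0.8, -0.7, 0.1]
width: 0.0938
```

Run:
```python
from h import *
st();plan([.5235,.246,.08],-.052,8)
cv2.imwrite("pics/w1.png",robot.snapshot("wrist"))
print(spot("wrist","pulley"))
```

```text
3.05 tcp [0.5172 0.2445 0.1621] rot [-1.57  -0.004 -0.032] F [-0.77 -0.67  0.07] local [-0.3797 -0.0816] Floc [ 0.71 -0.73] w 0.0938
[-0.001  0.02   0.004] [0.0007 0.0103 0.0002]
[0. 0. 0.] [0.0008 0.0103 0.0002]
[ 0. -0.  0.] [0.0008 0.0103 0.0002]
[ 0. -0. -0.] [0.0008 0.0103 0.0002]
[0. 0. 0.] [0.0008 0.0103 0.0002]
[ 0. -0.  0.] [0.0008 0.0103 0.0002]
[ 0. -0. -0.] [0.0008 0.0103 0.0002]
[0. 0. 0.] [0.0008 0.0103 0.0002]
[(0.77, array([0.6454, 0.3242, 0.0257])), (0.64, array([0.5206, 0.2477, 0.0344])), (0.57, array([0.3753, 0.3059, 0.03  ]))]
```

View pics/w1.png

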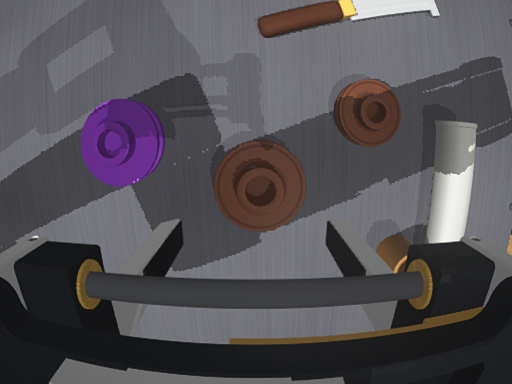

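The wrist view shows the pulley at (260,187), centred between the fingers and clear of its neighbours. I'll go down over the hub.

Request:
arm_command(
  series="0 0.02 0.004 0.002 0.015 0 0.094; 0 0 0 0.001 0.015 0 0.094; 0 0 0 0.001 0.015 0 0.094; 0 0 0 0.001 0.015 0 0.094; 0 0 0 0.001 0.015 0 0.094; 0 0 0 0 0.015 0.001 0.094; 0 0 0 0 0.015 0 0.094; 0 0 0 0 0 0 0.094",
)

```text
time: 3.95
tool_pos: [0.5197, 0.2355, 0.0473]
ee_rot: [-1.575, 0.004, -0.064]
wrist_force: [-0.3, 0.4, -0.5]
width: 0.0943
```

Run:
```python
from h import *
st();plan([.5235,.246,.036],-.052,4)
```

```text
3.95 tcp [0.5197 0.2355 0.0473] rot [-1.575  0.004 -0.064] F [-0.33  0.43 -0.48] local [-0.3709 -0.0787] Floc [-0.41 -0.35] w 0.0943
[ 0.004 -0.012 -0.004] [0.0008 0.0028 0.0027]
[ 0.  0. -0.] [0.0008 0.0028 0.0027]
[-0.  0.  0.] [0.0008 0.0028 0.0027]
[-0.  0.  0.] [0.0008 0.0028 0.0027]
```

Request:
arm_command(
  series="0 -0.01 0 0.001 0.003 0.004 0.094; 0 0 0 0.001 0.003 0.004 0.094; 0 0 0 0.001 0.003 0.002 0.094; 0 0 0 0 0.003 0 0.094; 0 0 0 0 0 0 0.094",
)

```text
time: 4.45
tool_pos: [0.5242, 0.2455, 0.0355]
ee_rot: [-1.574, 0.002, -0.054]
wrist_force: [-0.0, 0.3, -0.0]
width: 0.0937
```

Run:
```python
from h import *
st();st();plan([.5235,.246,.036],-.052,1)
```

```text
4.45 tcp [0.5242 0.2455 0.0355] rot [-1.574  0.002 -0.054] F [-0.02  0.33 -0.02] local [-0.3811 -0.0747] Floc [-0.33 -0.03] w 0.0937
4.45 tcp [0.5242 0.2455 0.0355] rot [-1.574  0.002 -0.054] F [-0.02  0.33 -0.02] local [-0.3811 -0.0747] Floc [-0.33 -0.03] w 0.0937
[ 0.003 -0.002 -0.002] [-0.0008 -0.0005  0.0004]
```

Request:
arm_command(
  series="0 0 0 0 0 0 0.03; 0 0 0 0 0 0 0.03; 0 0 0 0 0 0 0.03; 0 0 0 0 0 0 0.03; 0 0 0 0 0 0 0.03; 0 0 0 0 0 0 0.03; 0 0 0 0 0 0 0.03; 0 0 0 0 0 0 0.03",
)

```text
time: 5.25
tool_pos: [0.5245, 0.2458, 0.0369]
ee_rot: [-1.573, 0.001, -0.054]
wrist_force: [0.1, 0.1, -0.6]
width: 0.0483
```

Run:
```python
from h import *
st();t,th,R,_=guides();p=t+R@[-.13,0];print(p);plan([*p,.036],-.052,12)
```

```text
5.25 tcp [0.5245 0.2458 0.0369] rot [-1.573e+00  1.000e-03 -5.400e-02] F [ 0.12  0.14 -0.57] local [-0.3814 -0.0744] Floc [-0.15  0.11] w 0.0483
[ 0.58577029 -0.00910109]
[ 0.003 -0.002 -0.001] [ 0.0063  0.0001 -0.0209]
[ 0. -0. -0.] [ 0.0062  0.0001 -0.0209]
[-0.  0.  0.] [ 0.0062  0.0001 -0.0209]
[-0.  0.  0.] [ 0.0062  0.0001 -0.0209]
[-0.  0.  0.] [ 0.0062  0.0001 -0.0209]
[-0.  0.  0.] [ 0.0062  0.0001 -0.0209]
[-0.  0.  0.] [ 0.0062  0.0001 -0.0209]
[-0.  0.  0.] [ 0.0062  0.0001 -0.0209]
[-0.  0.  0.] [ 0.0062  0.0001 -0.0209]
[-0.  0.  0.] [ 0.0062  0.0001 -0.0209]
[-0.  0.  0.] [ 0.0062  0.0001 -0.0209]
[-0.  0.  0.] [ 0.0062  0.0001 -0.0209]
```

Request:
arm_command(
  series="0 0 0 0.006 0 -0.02 0.03; 0 0 0 0.006 0 -0.02 0.03; 0 0 0 0.006 0 -0.02 0.03; 0 0 0 0.006 0 -0.02 0.03; 0 0 0 0.006 0 -0.02 0.03",
)

```text
time: 5.75
tool_pos: [0.5487, 0.1505, 0.037]
ee_rot: [-1.56, 0.002, -0.047]
wrist_force: [-0.9, 3.3, 1.5]
width: 0.0481
```

Run:
```python
from h import *
st();t,th,R,_=guides();p=t+R@[-.11,0];print(p);plan([*p,.036],-.052,8)
```

```text
5.75 tcp [0.5487 0.1505 0.037 ] rot [-1.56   0.002 -0.047] F [-0.92  3.35  1.5 ] local [-0.2875 -0.0454] Floc [-3.3  -1.09] w 0.0481
[ 0.58473084 -0.02907406]
[-0.011  0.005 -0.002] [ 0.0056 -0.0001 -0.0222]
[-0.  0.  0.] [ 0.0057  0.0001 -0.0222]
[ 0. -0. -0.] [ 0.0057  0.0001 -0.0222]
[0. 0. 0.] [ 0.0057  0.0001 -0.0222]
[ 0. -0.  0.] [ 0.0057  0.0001 -0.0222]
[ 0. -0. -0.] [ 0.0057  0.0001 -0.0222]
[0. 0. 0.] [ 0.0057  0.0001 -0.0222]
[ 0. -0.  0.] [ 0.0057  0.0001 -0.0222]
```

Request:
arm_command(
  series="-0.01 0.004 0 0.006 0 -0.022 0.03; 0 0 0 0.006 0 -0.022 0.03; 0 0 0 0.006 0 -0.022 0.03; 0 0 0 0.006 0 -0.022 0.03; 0 0 0 0.006 0 -0.022 0.03; 0 0 0 0.006 0 -0.022 0.03; 0 0 0 0.006 0 -0.022 0.03",
)

```text
time: 6.45
tool_pos: [0.5839, -0.0011, 0.0372]
ee_rot: [-1.552, 0.001, -0.048]
wrist_force: [-0.7, 4.5, 3.4]
width: 0.0483
```

Run:
```python
from h import *
st();t,th,R,_=guides();p=t+R@[-.03,0];print(p);plan([*p,.036],-.052,8)
cv2.imwrite("pics/t2.png",robot.snapshot("top"))
```

```text
6.45 tcp [ 0.5839 -0.0011  0.0372] rot [-1.552e+00  1.000e-03 -4.800e-02] F [-0.67  4.5   3.42] local [-0.1379 -0.0023] Floc [-4.46 -0.9 ] w 0.0483
[ 0.58057304 -0.10896595]
[-0.019  0.004 -0.001] [ 0.0002 -0.0001 -0.0135]
[-0. -0.  0.] [ 0.0003  0.0001 -0.0135]
[ 0. -0. -0.] [ 0.0003  0.0001 -0.0135]
[0. 0. 0.] [ 0.0003  0.0001 -0.0135]
[ 0. -0.  0.] [ 0.0003  0.0001 -0.0135]
[ 0. -0. -0.] [ 0.0003  0.0001 -0.0135]
[0. 0. 0.] [ 0.0003  0.0001 -0.0135]
[ 0. -0.  0.] [ 0.0003  0.0001 -0.0135]
```

View pics/t2.png

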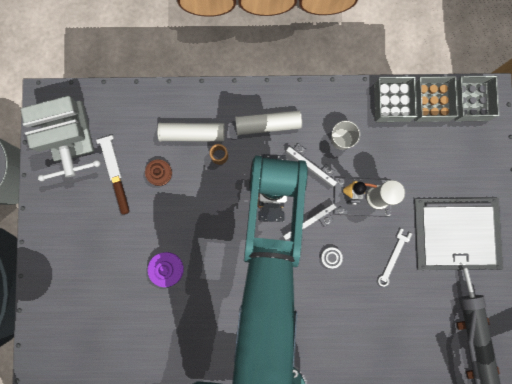

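The pulley moves with the grip and is centred at the mouth. I'll carry on along the centre line at moderate speed and stop well short of home.

Request:
arm_command(
  series="-0.01 0.003 0 0 0 -0.012 0.03; -0.008 0 0 0.001 0 -0.012 0.03; 0 0 0 0.001 0 -0.012 0.03; 0 0 0 0 0 -0.012 0.03; 0 0 0 0 0 -0.012 0.03; 0 0 0 0 0 -0.012 0.03; 0 0 0 0 0 -0.010 0.03; 0 0 0 0 0 -0.008 0.03; 0 0 0 0 0 0 0.03",
)

```text
time: 7.4
tool_pos: [0.5814, -0.0985, 0.0368]
ee_rot: [-1.57, 0.0, -0.053]
wrist_force: [0.3, 1.4, 0.6]
width: 0.0486
```

Run:
```python
from h import *
st();t,th,R,_=guides();p=t+R@[-.03,0];print(p);plan([*p,.036],-.052,1)
```

```text
7.4 tcp [ 0.5814 -0.0985  0.0368] rot [-1.57   0.    -0.053] F [0.35 1.44 0.62] local [-0.0405  0.0003] Floc [-1.46  0.27] w 0.0486
[ 0.58057304 -0.10896595]
[-0.001 -0.001 -0.   ] [-0.0003  0.0008 -0.0105]
```

Request:
arm_command(
  series="0 0 0 0 0 -0.004 0.03; 0 0 0 0 0 -0.004 0.03; 0 0 0 0 0 -0.004 0.03; 0 0 0 0 0 -0.004 0.03; 0 0 0 0 0 -0.004 0.03; 0 0 0 0 0 -0.003 0.03; 0 0 0 0 0 -0.002 0.03",
)

```text
time: 8.1
tool_pos: [0.58, -0.1235, 0.0369]
ee_rot: [-1.568, 0.0, -0.052]
wrist_force: [-0.6, 4.7, 2.1]
width: 0.0488
```

Run:
```python
from h import *
st()
```

```text
8.1 tcp [ 0.58   -0.1235  0.0369] rot [-1.568  0.    -0.052] F [-0.58  4.68  2.1 ] local [-0.0154  0.0002] Floc [-4.64 -0.82] w 0.0488
```

Request:
arm_command(
  series="0 0 0 0 0 -0.002 0.03; 0 0 0 0 0 -0.002 0.03; 0 0 0 0 0 -0.002 0.03",
)

```text
time: 8.4
tool_pos: [0.5797, -0.1298, 0.0369]
ee_rot: [-1.567, 0.0, -0.051]
wrist_force: [0.2, 3.1, 1.4]
width: 0.0487
```

Run:
```python
from h import *
st()
```

```text
8.4 tcp [ 0.5797 -0.1298  0.0369] rot [-1.567  0.    -0.051] F [0.24 3.06 1.38] local [-0.0091  0.0002] Floc [-3.07  0.08] w 0.0487
```

Request:
arm_command(
  series="0 0 0 0 0 -0.0015 0.03; 0 0 0 0 0 -0.0015 0.03; 0 0 0 0 0 -0.0015 0.03",
)

```text
time: 8.7
tool_pos: [0.5794, -0.1347, 0.0368]
ee_rot: [-1.567, 0.001, -0.051]
wrist_force: [0.8, 4.2, 1.5]
width: 0.0486
```

Request:
arm_command(
  series="0 0 0 0 0 -0.0015 0.03; 0 0 0 0 0 -0.0015 0.03",
)

```text
time: 8.9
tool_pos: [0.5793, -0.1379, 0.0368]
ee_rot: [-1.567, 0.001, -0.051]
wrist_force: [0.7, 4.5, 1.3]
width: 0.0487
```

Request:
arm_command(
  series="0 0 0 0 0 -0.0015 0.03",
)

```text
time: 9.0
tool_pos: [0.5792, -0.1395, 0.0368]
ee_rot: [-1.567, 0.001, -0.051]
wrist_force: [-0.1, 4.0, 1.2]
width: 0.0485
```

Request:
arm_command(
  series="0 0 0 0 0 -0.0015 0.03",
)

```text
time: 9.1
tool_pos: [0.5793, -0.1403, 0.0369]
ee_rot: [-1.565, 0.0, -0.051]
wrist_force: [1.7, 7.6, 2.8]
width: 0.0487
```

Request:
arm_command(
  series="0 0 0 0 0 -0.0015 0.03",
)

```text
time: 9.2
tool_pos: [0.5795, -0.1407, 0.0369]
ee_rot: [-1.563, -0.0, -0.052]
wrist_force: [1.3, 7.9, 2.1]
width: 0.0481
```

Request:
arm_command(
  series="0 0 0 0.0002 0 -0.002 0.03",
)

```text
time: 9.3
tool_pos: [0.5797, -0.1411, 0.037]
ee_rot: [-1.559, -0.0, -0.052]
wrist_force: [1.0, 9.3, 2.5]
width: 0.0485
```

Request:
arm_command(
  series="0 0 0 0.0002 0 -0.003 0.03",
)

```text
time: 9.4
tool_pos: [0.5798, -0.1411, 0.0371]
ee_rot: [-1.554, 0.0, -0.051]
wrist_force: [0.0, 11.9, 4.2]
width: 0.0484
```

Request:
arm_command(
  series="0 0 0 0 0 -0.003 0.03; 0 0 0 0 0 -0.003 0.03",
)

```text
time: 9.6
tool_pos: [0.5798, -0.1413, 0.0371]
ee_rot: [-1.542, 0.0, -0.05]
wrist_force: [-0.6, 10.5, 2.3]
width: 0.0485
```

Request:
arm_command(
  series="-0.028 0 0 0 0 -0.005 0.03",
)

```text
time: 9.7
tool_pos: [0.5798, -0.1415, 0.0371]
ee_rot: [-1.56, 0.001, -0.05]
wrist_force: [-0.6, 16.9, 2.8]
width: 0.0483
```

Request:
arm_command(
  series="-0.01 0 0 0 0 -0.005 0.03; -0.01 0 0 0 0 -0.005 0.03",
)

```text
time: 9.9
tool_pos: [0.5798, -0.1414, 0.0369]
ee_rot: [-1.562, 0.001, -0.047]
wrist_force: [0.1, 12.6, 3.6]
width: 0.0485
```

Request:
arm_command(
  series="-0.02 0 0 0 0 -0.007 0.03; -0.015 0 0 0 0 -0.007 0.03",
)

```text
time: 10.1
tool_pos: [0.5798, -0.1415, 0.0369]
ee_rot: [-1.571, 0.002, -0.046]
wrist_force: [-0.5, 18.0, 4.9]
width: 0.0486
```

Request:
arm_command(
  series="-0.02 0 0 0 0 -0.008 0.03; -0.02 0 0 0 0 -0.008 0.03",
)

```text
time: 10.3
tool_pos: [0.5798, -0.1418, 0.0369]
ee_rot: [-1.581, 0.003, -0.044]
wrist_force: [0.5, 19.5, 4.6]
width: 0.0487
```

Force is now about 19 N along the axis with almost no lateral force. I'll hold that.

Request:
arm_command(
  series="-0.008 0 0 0 0 -0.008 0.03; -0.008 0 0 0 0 -0.008 0.03; -0.008 0 0 0 0 -0.008 0.03",
)

```text
time: 10.6
tool_pos: [0.5798, -0.1418, 0.0369]
ee_rot: [-1.561, 0.004, -0.039]
wrist_force: [-0.3, 20.1, 4.8]
width: 0.0488
```

Request:
arm_command(
  series="-0.012 0 0 0 0 -0.009 0.03; -0.012 0 0 0 0 -0.009 0.03; -0.012 0 0 0 0 -0.009 0.03; -0.012 0 0 0 0 -0.009 0.03; -0.012 0 0 0 0 -0.009 0.03",
)

```text
time: 11.1
tool_pos: [0.5797, -0.1431, 0.0369]
ee_rot: [-1.54, 0.006, -0.031]
wrist_force: [-0.3, 22.1, 6.5]
width: 0.0484
```

Run:
```python
from h import *
st()
```

```text
11.1 tcp [ 0.5797 -0.1431  0.0369] rot [-1.54   0.006 -0.031] F [-0.32 22.11  6.55] local [0.0041 0.0009] Floc [-22.06  -1.46] w 0.0484
```

Request:
arm_command(
  series="-0.02 0 0 0 0 0 0.03; -0.01 0 0 0 0 0 0.094; 0 0 0 0 0 0 0.094; 0 0 0 0 0 0 0.094; 0 0 0 0 0 0 0.094; 0 0 0 0 0 0 0.094; 0 0 0 0 -0.02 0 0.094; 0 0 0 0 -0.03 0.01 0.094; 0 0 0 0 0 0.03 0.094; 0 0 0 0 0 0.03 0.094; 0 0 0 0 0 0.03 0.094; 0 0 0 0 0 0 0.094",
)

```text
time: 12.3
tool_pos: [0.583, -0.0481, 0.0872]
ee_rot: [-1.579, 0.006, -0.038]
wrist_force: [-0.4, -0.6, 0.3]
width: 0.0939
```

Run:
```python
from h import *
st();im=robot.snapshot("top")
cv2.imwrite("pics/t3.png",cv2.resize(im[125:265,250:410],None,fx=4.2,fy=4.2,interpolation=cv2.INTER_CUBIC))
im=robot.snapshot("side");cv2.imwrite("pics/s3.png",cv2.resize(im[75:225,200:350],None,fx=4,fy=4,interpolation=cv2.INTER_CUBIC))
```

```text
12.3 tcp [ 0.583  -0.0481  0.0872] rot [-1.579  0.006 -0.038] F [-0.42 -0.58  0.31] local [-0.0909 -0.0007] Floc [ 0.6  -0.39] w 0.0939
```

View pics/t3.png

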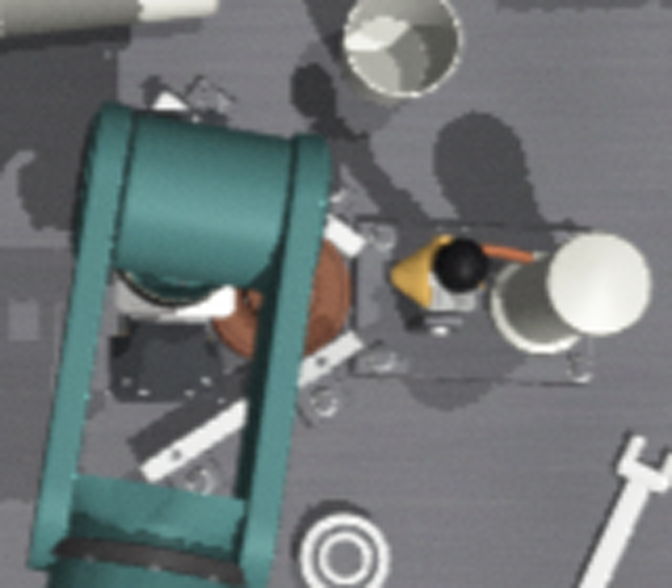

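View pics/s3.png

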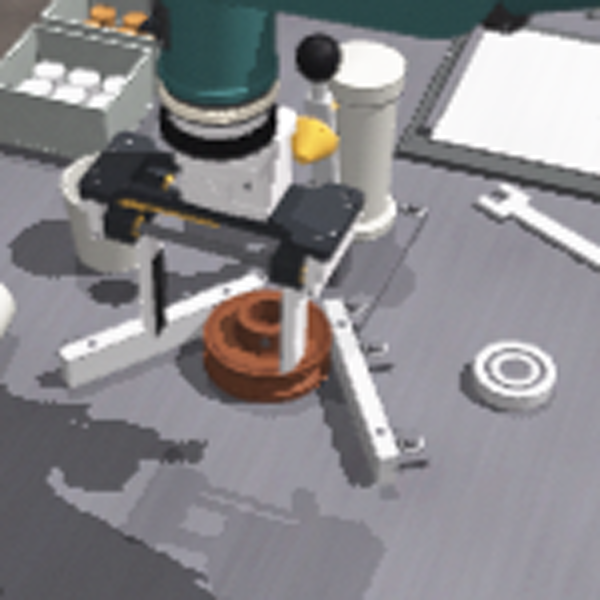

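The pulley rests against both bars and the lever is still up. To be sure of the seating, I'll lean on it once more from behind, low down, with the fingers as a cradle.

Request:
arm_command(
  series="0.008 0.01 0 0.001 0 0 0.036; 0 0 0 0 0.015 0 0.036; 0 0 0 0 0.015 0 0.036; 0 0 0 0 0.015 0 0.036; 0 0 0 0 0.015 0 0.036; 0 0 0 0 0.010 0 0.036; 0 0 0 0 0 0 0.036",
)

```text
time: 13.1
tool_pos: [0.5817, -0.0592, 0.0089]
ee_rot: [-1.574, 0.011, -0.062]
wrist_force: [-0.1, 0.5, 1.3]
width: 0.0413
```

Run:
```python
from h import *
st();t,th,R,_=guides();p=t+R@[-.065,0.0002];plan([*p,.013],-.052,3)
```

```text
13.1 tcp [ 0.5817 -0.0592  0.0089] rot [-1.574  0.011 -0.062] F [-0.06  0.54  1.3 ] local [-0.0797 -0.0015] Floc [-0.54 -0.09] w 0.0413
[ 0.003 -0.01  -0.011] [ 0.0006 -0.0014 -0.0049]
[-0.  0. -0.] [ 0.0006 -0.0014 -0.0049]
[-0.  0. -0.] [ 0.0006 -0.0014 -0.0049]
```

Request:
arm_command(
  series="0.003 -0.01 -0.01 0.0008 -0.002 -0.003 0.036; 0 0 0 0.0008 -0.002 -0.003 0.036; 0 0 0 0 0 -0.003 0.036; 0 0 0 0 0 -0.002 0.036",
)

```text
time: 13.5
tool_pos: [0.5837, -0.0723, 0.0145]
ee_rot: [-1.572, -0.003, -0.052]
wrist_force: [-0.4, 0.7, 0.4]
width: 0.036
```

Run:
```python
from h import *
st()
```

```text
13.5 tcp [ 0.5837 -0.0723  0.0145] rot [-1.572 -0.003 -0.052] F [-0.35  0.75  0.42] local [-0.0668  0.0012] Floc [-0.73 -0.39] w 0.036
```

Request:
arm_command(
  series="0 0 0 0 0 -0.002 0.036; 0 0 0 0 0 -0.002 0.036; 0 0 0 0 0 -0.002 0.036",
)

```text
time: 13.8
tool_pos: [0.5845, -0.0791, 0.0161]
ee_rot: [-1.572, -0.006, -0.052]
wrist_force: [0.1, -0.3, 0.2]
width: 0.0361
```

Request:
arm_command(
  series="0 0 0 0 0 -0.002 0.036; 0 0 0 0 0 -0.002 0.036",
)

```text
time: 14.0
tool_pos: [0.5843, -0.0834, 0.0163]
ee_rot: [-1.572, -0.006, -0.052]
wrist_force: [-0.4, 0.5, 0.2]
width: 0.0359
```

Request:
arm_command(
  series="0 0 0 0 0 -0.002 0.036",
)

```text
time: 14.1
tool_pos: [0.5841, -0.0844, 0.0162]
ee_rot: [-1.57, -0.005, -0.052]
wrist_force: [-1.4, 3.7, 1.8]
width: 0.0362
```

Request:
arm_command(
  series="0 0 0 -0.0006 0 -0.002 0.036",
)

```text
time: 14.2
tool_pos: [0.5837, -0.0847, 0.0163]
ee_rot: [-1.566, -0.006, -0.052]
wrist_force: [1.9, 5.7, 0.8]
width: 0.0359
```

Request:
arm_command(
  series="0 0 0 -0.0004 0 -0.003 0.036",
)

```text
time: 14.3
tool_pos: [0.5837, -0.0848, 0.0164]
ee_rot: [-1.56, -0.007, -0.052]
wrist_force: [1.1, 8.9, 0.7]
width: 0.0355
```

Request:
arm_command(
  series="0 0 0 -0.0002 0 -0.004 0.036",
)

```text
time: 14.4
tool_pos: [0.5838, -0.0849, 0.0164]
ee_rot: [-1.553, -0.008, -0.052]
wrist_force: [0.5, 11.8, 0.8]
width: 0.0363
```

Request:
arm_command(
  series="-0.02 0 0 0 0 -0.006 0.036; -0.02 0 0 0 0 -0.007 0.036",
)

```text
time: 14.6
tool_pos: [0.5838, -0.0853, 0.0163]
ee_rot: [-1.568, -0.008, -0.053]
wrist_force: [0.3, 17.6, 2.9]
width: 0.0359
```

Request:
arm_command(
  series="-0.015 0 0 0 0 -0.008 0.036; -0.015 0 0 0 0 -0.008 0.036; -0.015 0 0 0 0 -0.008 0.036",
)

```text
time: 14.9
tool_pos: [0.5837, -0.0853, 0.0162]
ee_rot: [-1.57, -0.007, -0.051]
wrist_force: [1.6, 18.1, 2.8]
width: 0.0362
```

Request:
arm_command(
  series="-0.012 0 0 0 0 -0.008 0.036; -0.012 0 0 0 0 -0.008 0.036; -0.012 0 0 0 0 -0.008 0.036; -0.012 0 0 0 0 -0.008 0.036",
)

```text
time: 15.3
tool_pos: [0.5837, -0.0852, 0.0164]
ee_rot: [-1.56, -0.007, -0.048]
wrist_force: [0.3, 17.7, 3.3]
width: 0.0359
```

Request:
arm_command(
  series="-0.01 0 0 0 0 0.004 0.036; 0 0 0 0 0 0.010 0.036; 0 0 0 0 -0.02 0.015 0.06; 0 0 0 0 -0.03 0.01 0.094; 0 0 0 0 -0.04 0 0.094; 0 0 0 0 -0.04 0 0.094; 0 0 0 0 -0.04 0 0.094; 0 0 0 0 -0.04 0 0.094; 0 0 0 0 -0.03 0 0.094; 0 0 0 0 -0.02 0 0.094; 0 0 0 0 0 0 0.094",
)

```text
time: 16.4
tool_pos: [0.5824, -0.046, 0.2835]
ee_rot: [-1.582, -0.002, -0.049]
wrist_force: [0.4, 0.3, 0.5]
width: 0.0941
```

Run:
```python
from h import *
st();plan([.5748,-.2228,.272],-.052,8)
cv2.imwrite("pics/w4.png",robot.snapshot("wrist"))
im=robot.snapshot("side");cv2.imwrite("pics/s4.png",cv2.resize(im[75:225,200:350],None,fx=4,fy=4,interpolation=cv2.INTER_CUBIC))
print(spot("side","lever_knob"))
```

```text
16.4 tcp [ 0.5824 -0.046   0.2835] rot [-1.582 -0.002 -0.049] F [0.39 0.33 0.48] local [-0.093  -0.0015] Floc [-0.35  0.37] w 0.0941
[0.011 0.003 0.002] [ 0.0001  0.0017 -0.0221]
[ 0. -0.  0.] [ 0.0002  0.0014 -0.0221]
[0. 0. 0.] [ 0.0002  0.0014 -0.0221]
[ 0. -0.  0.] [ 0.0002  0.0014 -0.0221]
[ 0. -0. -0.] [ 0.0002  0.0014 -0.0221]
[0. 0. 0.] [ 0.0002  0.0014 -0.0221]
[ 0. -0.  0.] [ 0.0002  0.0014 -0.0221]
[ 0. -0. -0.] [ 0.0002  0.0014 -0.0221]
[]
```

View pics/s4.png

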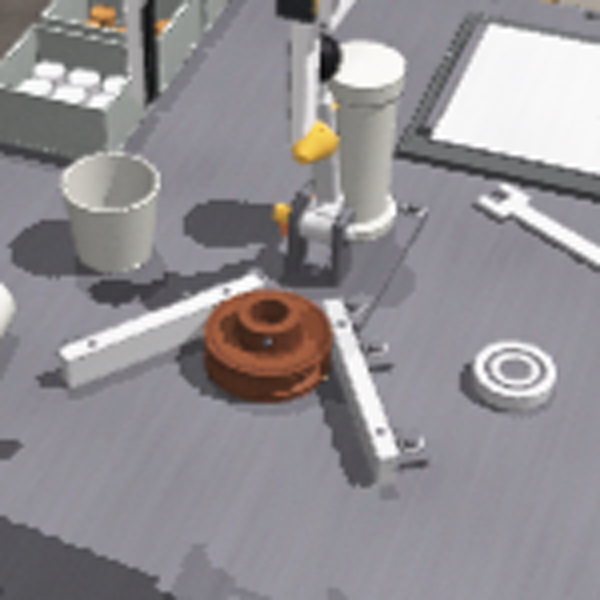

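The pulley sits between both bars in the side view, with its hub near crop (268,315), and the lever is unchanged. I'll move over the knob.

Request:
arm_command(
  series="0.01 0 0 0 0 -0.022 0.094; 0 0 0 0 0.001 -0.022 0.094; 0 0 0 0 0.001 -0.022 0.094; 0 0 0 0 0.001 -0.022 0.094; 0 0 0 0 0.001 -0.022 0.094; 0 0 0 0 0.001 -0.022 0.094; 0 0 0 0 0.001 -0.020 0.094; 0 0 0 0 0 -0.012 0.094; 0 0 0 0 0 0 0.094",
)

```text
time: 17.45
tool_pos: [0.5646, -0.2129, 0.2449]
ee_rot: [-1.559, 0.049, -0.047]
wrist_force: [-0.2, -0.1, 0.4]
width: 0.0937
```

Run:
```python
from h import *
st();plan([.5752,-.2235,.206],-.052,6)
cv2.imwrite("pics/w5.png",robot.snapshot("wrist"))
print(spot("wrist","lever_knob"))
im=robot.snapshot("side");cv2.imwrite("pics/s5.png",cv2.resize(im[25:175,200:350],None,fx=4,fy=4,interpolation=cv2.INTER_CUBIC))
```

```text
17.45 tcp [ 0.5646 -0.2129  0.2449] rot [-1.559  0.049 -0.047] F [-0.19 -0.12  0.44] local [ 0.0746 -0.0106] Floc [ 0.13 -0.18] w 0.0937
[-0.011  0.004 -0.049] [ 0.0022  0.0064 -0.0018]
[ 0. -0.  0.] [ 0.0019  0.0065 -0.0017]
[ 0. -0. -0.] [ 0.0019  0.0065 -0.0017]
[0. 0. 0.] [ 0.0019  0.0065 -0.0017]
[ 0. -0.  0.] [ 0.0019  0.0065 -0.0017]
[ 0. -0. -0.] [ 0.0019  0.0065 -0.0017]
[(0.65, array([ 0.5769, -0.2149,  0.2299]))]
```

View pics/w5.png

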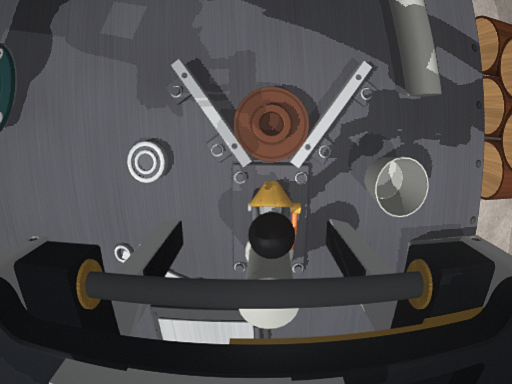

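View pics/s5.png

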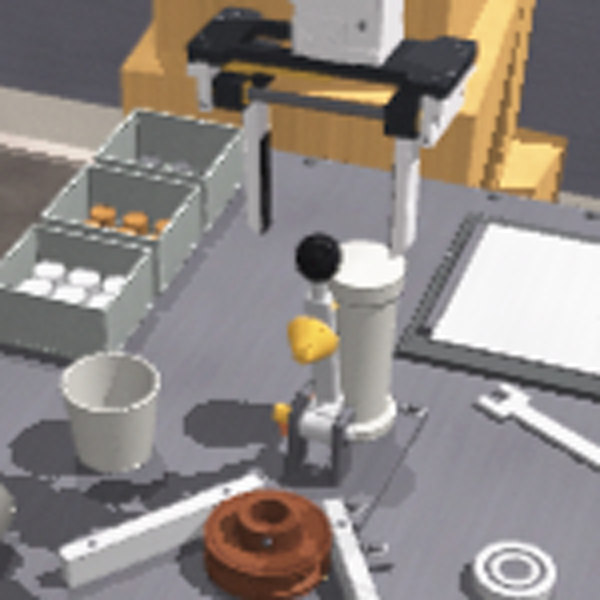

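Request:
arm_command(
  series="-0.011 0.004 -0.049 0.010 -0.004 -0.003 0.094; 0 0 0 0 0 -0.003 0.094; 0 0 0 0 0 0 0.094",
)

```text
time: 17.9
tool_pos: [0.5759, -0.2146, 0.2506]
ee_rot: [-1.57, -0.004, -0.045]
wrist_force: [0.6, 0.6, -0.5]
width: 0.0939
```

Run:
```python
from h import *
st();plan([.5752,-.2228,.206],-.052,5)
```

```text
17.9 tcp [ 0.5759 -0.2146  0.2506] rot [-1.57  -0.004 -0.045] F [ 0.64  0.56 -0.46] local [0.0757 0.0008] Floc [-0.6   0.61] w 0.0939
[-0.001  0.007  0.004] [-0.0001  0.0089 -0.0017]
[-0. -0.  0.] [-0.      0.0089 -0.0017]
[0. 0. 0.] [-0.      0.0089 -0.0017]
[0. 0. 0.] [-0.      0.0089 -0.0017]
[0. 0. 0.] [-0.      0.0089 -0.0017]
```

Request:
arm_command(
  series="0 0.007 0.004 0 0.009 -0.002 0.094; 0 0 0 0 0.009 -0.002 0.094; 0 0 0 0 0.009 -0.002 0.094; 0 0 0 0 0.008 -0.002 0.094; 0 0 0 0 0.004 -0.001 0.094; 0 0 0 0 0 0 0.094",
)

```text
time: 18.5
tool_pos: [0.5746, -0.2228, 0.2064]
ee_rot: [-1.568, 0.005, -0.051]
wrist_force: [-0.7, 0.2, -0.0]
width: 0.0942
```

Run:
```python
from h import *
st();plan([.5752,-.2228,.206],-.052,1)
im=robot.snapshot("side");cv2.imwrite("pics/s6.png",cv2.resize(im[25:175,200:350],None,fx=4,fy=4,interpolation=cv2.INTER_CUBIC))
```

```text
18.5 tcp [ 0.5746 -0.2228  0.2064] rot [-1.568  0.005 -0.051] F [-0.67  0.21 -0.05] local [ 0.084 -0.   ] Floc [-0.17 -0.68] w 0.0942
[-0.003  0.001 -0.005] [0.0006 0.0004 0.    ]
```

View pics/s6.png

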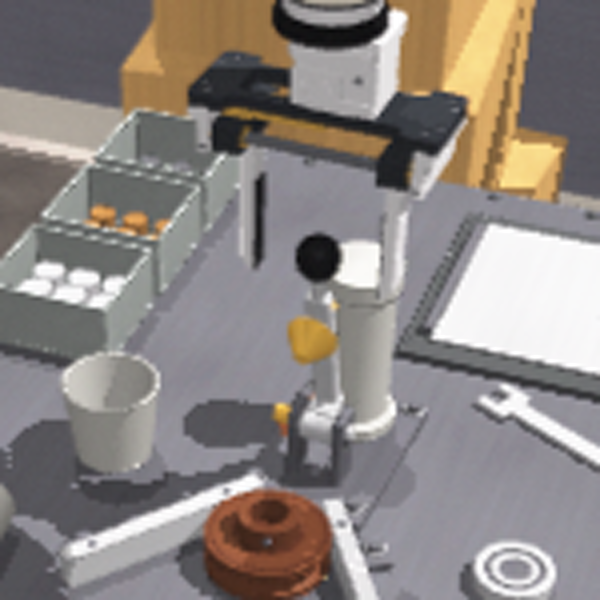

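The knob at crop (318,258) sits between the finger pads. I'll close on it.

Request:
arm_command(
  series="0 0 0 0 0 0 0.028; 0 0 0 0 0 0 0.028; 0 0 0 0 0 0 0.028; 0 0 0 0 0 0 0.028; 0 0 0 0 0 0 0.028; 0 0 0 0 0 0 0.028; 0 0 0 0 0 0 0.028; 0 0 0 0 0 0 0.028; 0 0 0 0 0 0 0.028",
)

```text
time: 19.45
tool_pos: [0.5755, -0.2231, 0.2091]
ee_rot: [-1.57, 0.001, -0.051]
wrist_force: [0.1, -0.2, -0.2]
width: 0.0325
```

```bash
cat >> h.py <<'E'
def arc(qs):
    # from q estimate of current grasp, rows along the arc (tool: x=guide y, y=down, z=-guide x)
    P=lambda q:np.array([105-165*np.cos(q)+24*np.sin(q),58+165*np.sin(q)+24*np.cos(q)])
    for a,b in zip(qs[:-1],qs[1:]):
        d=P(b)-P(a);print(round(b,2),"ty %.1f tz %.1f"%(-d[1],-d[0]),"P",np.round(P(b),1))
def qest():
    o=robot.get_obs();t,th,R,_=guides();l=R.T@(np.array(o["tool_pos"][:2])-t)
    v=np.array([l[0]*1e3-105,o["tool_pos"][2]*1e3+18.8-58]);q=np.arctan2(v[1],-v[0])-np.arctan2(24,165)
    print("q",q,"r",np.hypot(*v),"(166.7)");return q
E
python3 - <<'E'
from h import *
st();qest();arc(np.arange(1.3,-.01,-.1))
E
```

```text
19.45 tcp [ 0.5755 -0.2231  0.2091] rot [-1.57e+00  1.00e-03 -5.10e-02] F [ 0.06 -0.15 -0.19] local [0.0842 0.0008] Floc [0.15 0.07] w 0.0325
q 1.3047357605177956 r 171.1292236632852 (166.7)
1.2 ty 2.9 tz 16.4 P [ 67.6 220.5]
1.1 ty 4.5 tz 16.0 P [ 51.5 215.9]
1.0 ty 6.1 tz 15.5 P [ 36.  209.8]
0.9 ty 7.6 tz 14.8 P [ 21.2 202.2]
0.8 ty 9.1 tz 14.0 P [  7.3 193.1]
0.7 ty 10.4 tz 13.0 P [ -5.7 182.7]
0.6 ty 11.7 tz 11.9 P [-17.6 171. ]
0.5 ty 12.8 tz 10.7 P [-28.3 158.2]
0.4 ty 13.8 tz 9.3 P [-37.6 144.4]
0.3 ty 14.7 tz 7.9 P [-45.5 129.7]
0.2 ty 15.4 tz 6.4 P [-51.9 114.3]
0.1 ty 15.9 tz 4.8 P [-56.8  98.4]
-0.0 ty 16.4 tz 3.2 P [-60.  82.]
```

Request:
arm_command(
  series="0 0 0 0 0.001 0.008 0.028; 0 0 0 0 0.002 0.008 0.028; 0 0 0 0 0.002 0.008 0.028; 0 0 0 0 0.002 0.008 0.028",
)

```text
time: 19.85
tool_pos: [0.577, -0.1941, 0.2028]
ee_rot: [-1.579, -0.001, -0.055]
wrist_force: [0.8, -3.8, -1.3]
width: 0.0327
```

Run:
```python
from h import *
st();q=qest();arc(np.linspace(q,q-.6,9))
```

```text
19.85 tcp [ 0.577  -0.1941  0.2028] rot [-1.579e+00 -1.000e-03 -5.500e-02] F [ 0.8  -3.83 -1.34] local [0.0552 0.0009] Floc [3.78 0.99] w 0.0327
q 1.1307827246857147 r 170.97466104871816 (166.7)
1.06 ty 4.1 tz 11.8 P [ 44.6 213.4]
0.98 ty 5.0 tz 11.5 P [ 33.1 208.5]
0.91 ty 5.8 tz 11.1 P [ 22.1 202.6]
0.83 ty 6.6 tz 10.6 P [ 11.5 196. ]
0.76 ty 7.4 tz 10.1 P [  1.4 188.6]
0.68 ty 8.1 tz 9.5 P [ -8.1 180.5]
0.61 ty 8.8 tz 8.9 P [-17.  171.7]
0.53 ty 9.5 tz 8.2 P [-25.1 162.2]
```

Lever follows, with about 4 N at the knob.

Request:
arm_command(
  series="0.009 0 0 0 0.004 0.012 0.028; 0 0 0 0 0.005 0.012 0.028; 0 0 0 0 0.006 0.011 0.028; 0 0 0 0 0.007 0.011 0.028; 0 0 0 0 0.007 0.010 0.028; 0 0 0 0 0.008 0.010 0.028",
)

```text
time: 20.45
tool_pos: [0.5808, -0.1225, 0.1624]
ee_rot: [-1.571, -0.001, -0.055]
wrist_force: [0.9, -5.1, -1.4]
width: 0.0322
```

Run:
```python
from h import *
st();q=qest();arc(np.linspace(q,q-.4,7))
```

```text
20.45 tcp [ 0.5808 -0.1225  0.1624] rot [-1.571e+00 -1.000e-03 -5.500e-02] F [ 0.94 -5.08 -1.45] local [-0.0165  0.0009] Floc [5.03 1.2 ] w 0.0322
q 0.6476549969682177 r 173.03891791352146 (166.7)
0.58 ty 8.1 tz 7.6 P [-19.8 168.6]
0.51 ty 8.6 tz 7.1 P [-26.8 160.1]
0.45 ty 9.0 tz 6.5 P [-33.4 151.1]
0.38 ty 9.4 tz 5.9 P [-39.2 141.6]
0.31 ty 9.8 tz 5.3 P [-44.5 131.8]
0.25 ty 10.1 tz 4.6 P [-49.1 121.7]
```

Request:
arm_command(
  series="0 0 0 0 0.009 0.007 0.028; 0 0 0 0 0.009 0.006 0.028; 0 0 0 0 0.010 0.006 0.028; 0 0 0 0 0.010 0.005 0.028; 0 0 0 0 0.010 0.004 0.028",
)

```text
time: 20.95
tool_pos: [0.5828, -0.084, 0.1125]
ee_rot: [-1.559, -0.002, -0.05]
wrist_force: [-0.1, 2.8, 4.7]
width: 0.0316
```

Run:
```python
from h import *
st();q=qest();arc(np.linspace(q,q-.3,7))
```

```text
20.95 tcp [ 0.5828 -0.084   0.1125] rot [-1.559 -0.002 -0.05 ] F [-0.13  2.82  4.71] local [-0.055   0.0009] Floc [-2.81 -0.28] w 0.0316
q 0.2849690602398386 r 176.02655439033285 (166.7)
0.23 ty 7.7 tz 3.3 P [-49.9 119.8]
0.18 ty 7.8 tz 2.9 P [-52.8 111.9]
0.13 ty 8.0 tz 2.5 P [-55.3 104. ]
0.08 ty 8.1 tz 2.1 P [-57.4  95.9]
0.03 ty 8.2 tz 1.7 P [-59.1  87.8]
-0.02 ty 8.2 tz 1.3 P [-60.3  79.5]
```

Request:
arm_command(
  series="-0.01 0 0 0 0.006 -0.001 0.028; 0 0 0 0 0.006 0 0.028; 0 0 0 0 0.006 0 0.028; 0 0 0 0 0.006 0.001 0.028; 0 0 0 0 0.005 0.001 0.028",
)

```text
time: 21.45
tool_pos: [0.5835, -0.0678, 0.0798]
ee_rot: [-1.545, -0.002, -0.044]
wrist_force: [0.3, 4.9, 2.8]
width: 0.0284
```

Run:
```python
from h import *
st();q=qest()
im=robot.snapshot("side");cv2.imwrite("pics/s7.png",cv2.resize(im[55:205,200:350],None,fx=4,fy=4,interpolation=cv2.INTER_CUBIC))
```

```text
21.45 tcp [ 0.5835 -0.0678  0.0798] rot [-1.545 -0.002 -0.044] F [0.27 4.87 2.76] local [-0.0712  0.0008] Floc [-4.88  0.01] w 0.0284
q 0.08196690602424306 r 180.8583763800692 (166.7)
```

View pics/s7.png

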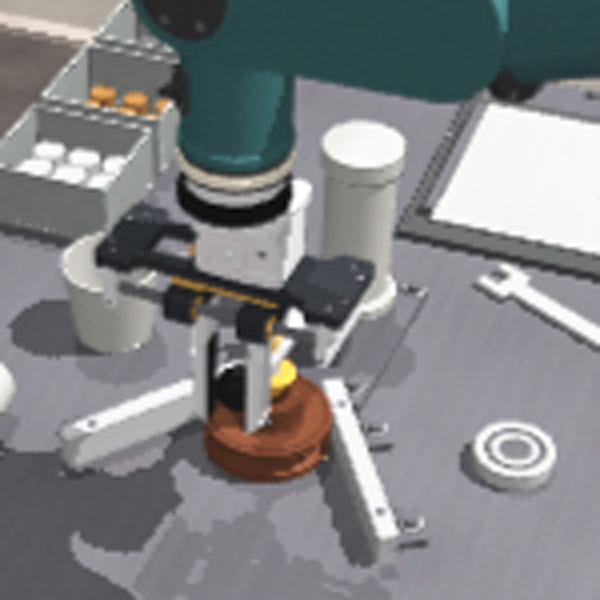

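The opening has shrunk to 28 mm, so the pads are sliding off the ball on its outer side. I'll open, rise, and then press on the ball from above with shut fingers.

Request:
arm_command(
  series="0 0 0 0 0 0 0.094; 0 0 0 0 0 0 0.094; 0 0 0 0 0 0 0.094; 0 0 0 0 0 0 0.094; 0 0 0 0 0 0 0.094; -0.02 0 0 0 -0.02 0 0.094; 0 -0.01 0 0 -0.03 0 0.094; 0 0 0 0 -0.03 0 0.03; 0 0 0 0 -0.02 0 0; 0 0 0 0 0 0 0",
)

```text
time: 22.5
tool_pos: [0.581, -0.0717, 0.1757]
ee_rot: [-1.569, 0.008, -0.037]
wrist_force: [0.4, -0.8, 1.2]
width: 0.0636
```

Run:
```python
from h import *
st()
robot.snapshot("side");print(spot("side","lever_knob"));robot.snapshot("wrist");print(spot("wrist","lever_knob"))
im=robot.snapshot("side");cv2.imwrite("pics/s8.png",cv2.resize(im[55:205,200:350],None,fx=4,fy=4,interpolation=cv2.INTER_CUBIC))
t,th,R,_=guides()
for q in np.arange(-.05,.3,.05):
    P=np.array([105-165*np.cos(q)+24*np.sin(q),0])/1e3; w=t+R@P; z=(58+165*np.sin(q)+24*np.cos(q))/1e3
    u,v=w2px("side",[*w,z]);print(round(q,2),np.round(w,4),round(z,4),"crop",(u-200)*4,(v-55)*4)
```

```text
22.5 tcp [ 0.581  -0.0717  0.1757] rot [-1.569  0.008 -0.037] F [ 0.35 -0.77  1.18] local [-0.0672 -0.0015] Floc [0.75 0.39] w 0.0636
[(0.92, array([ 0.5718, -0.1337,  0.0896]))]
[(0.9, array([ 0.578 , -0.1221,  0.0935]))]
-0.05 [ 0.5822 -0.078 ] 0.0737 crop 234.72076750267365 417.5670172628179
0.0 [ 0.5821 -0.079 ] 0.082 crop 235.34209782523385 408.2043430943261
0.05 [ 0.5821 -0.0804] 0.0902 crop 236.199016159846 398.4719854047248
0.1 [ 0.582  -0.0822] 0.0984 crop 237.29184090035915 388.3972859694886
0.15 [ 0.5818 -0.0844] 0.1064 crop 238.6198918740654 378.0097048297488
0.2 [ 0.5817 -0.0871] 0.1143 crop 240.18145694699956 367.3407181659022
0.25 [ 0.5816 -0.0901] 0.1221 crop 241.97376662855163 356.42369235745116
```

View pics/s8.png

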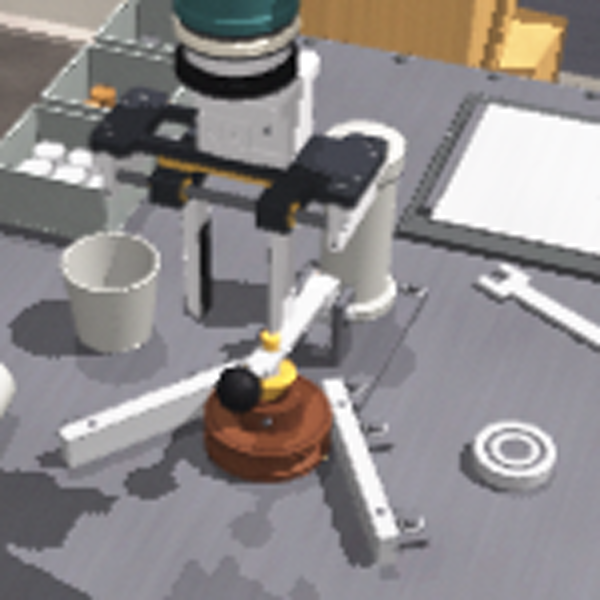

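The knob is at crop (239,389), which gives q≈0.1, its top at z≈0.115 and (x,y)≈(0.582,−0.081). I'll shut the fingers and come down on it.

Request:
arm_command(
  series="0 0.015 0 0.001 0.005 -0.004 0; 0 0 0 0 0.010 -0.004 0; 0 0 0 0 0.012 -0.001 0; 0 0 0 0 0.008 0 0; 0 0 0 0 0 0 0; 0 0 0 0 0 0 0; 0 0 0 0 0 0 0",
)

```text
time: 23.45
tool_pos: [0.5748, -0.0801, 0.125]
ee_rot: [-1.565, 0.03, -0.054]
wrist_force: [-0.1, -0.6, -0.2]
width: 0.0002
```

Run:
```python
from h import *
st();plan([.5821,-.0805,.122],-.052,2)
```

```text
23.45 tcp [ 0.5748 -0.0801  0.125 ] rot [-1.565  0.03  -0.054] F [-0.08 -0.57 -0.23] local [-0.0585 -0.0073] Floc [ 0.58 -0.05] w 0.0002
[-0.006 -0.002 -0.03 ] [0.0037 0.0014 0.    ]
[0. 0. 0.] [0.0037 0.0015 0.    ]
```

Request:
arm_command(
  series="-0.006 0 -0.03 0.007 0 0 0; 0 0 0 0 0 0 0; 0 0 0 0 0.002 0 0",
)

```text
time: 23.75
tool_pos: [0.583, -0.0806, 0.1247]
ee_rot: [-1.572, -0.004, -0.054]
wrist_force: [0.6, -0.1, 0.4]
width: 0.0005
```

Run:
```python
from h import *
st();plan([.5821,-.0805,.122],-.052,1)
```

```text
23.75 tcp [ 0.583  -0.0806  0.1247] rot [-1.572 -0.004 -0.054] F [ 0.61 -0.08  0.41] local [-0.0585  0.0009] Floc [0.05 0.61] w 0.0005
[ 0.001 -0.002  0.004] [-0.0009  0.0027  0.    ]
```

Well aligned. I'll creep down.

Request:
arm_command(
  series="0 0 0.004 -0.0005 0.002 0 0; 0 0 0 0 0.002 0 0; 0 0 0 0 0.002 0 0; 0 0 0 0 0.002 0 0",
)

```text
time: 24.15
tool_pos: [0.5827, -0.0806, 0.1167]
ee_rot: [-1.572, 0.0, -0.053]
wrist_force: [0.8, -0.1, 0.7]
width: 0.0005
```

Request:
arm_command(
  series="0 0 0 0 0.002 0 0; 0 0 0 0 0.002 0 0; 0 0 0 0 0.002 0 0",
)

```text
time: 24.45
tool_pos: [0.5827, -0.0799, 0.1106]
ee_rot: [-1.57, 0.0, -0.053]
wrist_force: [0.3, 2.0, 2.0]
width: 0.0005
```

Request:
arm_command(
  series="0 0 0 0 0.002 0 0; 0 0 0 0 0.002 0 0; 0 0 0 0 0.002 0 0",
)

```text
time: 24.75
tool_pos: [0.583, -0.0791, 0.1048]
ee_rot: [-1.569, -0.001, -0.053]
wrist_force: [-0.0, 1.1, 2.1]
width: 0.0005
```

Request:
arm_command(
  series="0 0 0 0 0.0015 0 0; 0 0 0 0 0.0015 0 0",
)

```text
time: 24.95
tool_pos: [0.5832, -0.0791, 0.1017]
ee_rot: [-1.569, -0.001, -0.053]
wrist_force: [-0.0, 2.7, 0.9]
width: 0.0003
```

Request:
arm_command(
  series="0 0 0 0 0.0015 0 0; 0 0 0 0 0.0015 0 0",
)

```text
time: 25.15
tool_pos: [0.5833, -0.079, 0.0985]
ee_rot: [-1.569, -0.002, -0.053]
wrist_force: [-0.8, 1.7, 4.6]
width: 0.001
```

Request:
arm_command(
  series="0 0 0 0 0.0015 0 0",
)

```text
time: 25.25
tool_pos: [0.5833, -0.0789, 0.0979]
ee_rot: [-1.569, -0.002, -0.053]
wrist_force: [-2.9, 0.9, 10.0]
width: 0.0006
```

Request:
arm_command(
  series="0 0 0 0 0.002 0 0",
)

```text
time: 25.35
tool_pos: [0.5834, -0.0788, 0.0978]
ee_rot: [-1.569, -0.003, -0.053]
wrist_force: [-3.4, 2.1, 12.1]
width: 0.0004
```

Request:
arm_command(
  series="0 0 0 0 0.002 0 0",
)

```text
time: 25.45
tool_pos: [0.5834, -0.0788, 0.0979]
ee_rot: [-1.569, -0.004, -0.053]
wrist_force: [-3.5, 2.6, 9.4]
width: 0.0007
```

Request:
arm_command(
  series="0 0 0.002 -0.0005 0.003 0 0; 0 0 0 -0.0003 0.003 0 0",
)

```text
time: 25.65
tool_pos: [0.5834, -0.0788, 0.0977]
ee_rot: [-1.57, -0.006, -0.052]
wrist_force: [-4.3, 2.0, 12.4]
width: 0.0002
```

Request:
arm_command(
  series="0 0 0.002 -0.0003 0.003 0 0; 0 0 0 -0.0003 0.003 0 0; 0 0 0 0 0.003 0 0; 0 0 0 0 0.003 0 0",
)

```text
time: 26.05
tool_pos: [0.5834, -0.0788, 0.0977]
ee_rot: [-1.572, -0.01, -0.052]
wrist_force: [-6.1, 2.5, 12.0]
width: 0.0002
```

Request:
arm_command(
  series="0 0 0.008 -0.001 0.004 0 0; 0 0 0.006 -0.001 0.004 0 0",
)

```text
time: 26.25
tool_pos: [0.5833, -0.0788, 0.0975]
ee_rot: [-1.572, -0.004, -0.052]
wrist_force: [-4.1, 3.3, 14.0]
width: 0.0006
```

Request:
arm_command(
  series="0 0 0.006 -0.001 0.004 0 0; 0 0 0.004 -0.001 0.004 0 0; 0 0 0.004 -0.001 0.004 0 0; 0 0 0.004 -0.001 0.004 0 0; 0 0 0.004 -0.001 0.004 0 0",
)

```text
time: 26.75
tool_pos: [0.5833, -0.0788, 0.0975]
ee_rot: [-1.575, -0.002, -0.051]
wrist_force: [-4.7, 3.8, 13.6]
width: 0.0007
```

Request:
arm_command(
  series="0.003 0 0.004 -0.001 0.005 0 0; 0.002 0 0.003 -0.001 0.005 0 0; 0.002 0 0.003 -0.001 0.005 0 0; 0.002 0 0.003 -0.001 0.005 0 0; 0.002 0 0.003 -0.001 0.005 0 0",
)

```text
time: 27.25
tool_pos: [0.5834, -0.0787, 0.0973]
ee_rot: [-1.567, -0.008, -0.05]
wrist_force: [-5.2, 2.2, 17.7]
width: 0.0005
```

Request:
arm_command(
  series="0 0 0 0 0 0 0; 0 0 0 0 -0.004 0 0; 0 0 0 0 -0.015 0 0; 0 0 0 0 -0.03 0 0; 0 0 0 0 -0.04 0.01 0; 0 0 0 0 -0.04 0.03 0; 0 0 0 0 -0.03 0.04 0; 0 0 0 0 0 0.05 0; 0 0 0 0 0 0.05 0; 0 0 0 0 0 0.04 0; 0 0 0 0 0 0 0",
)

```text
time: 28.35
tool_pos: [0.5946, 0.1434, 0.266]
ee_rot: [-1.569, -0.008, -0.059]
wrist_force: [0.8, -0.9, -0.4]
width: 0.0005
```

Run:
```python
from h import *
st();im=robot.snapshot("top")
cv2.imwrite("pics/t9.png",cv2.resize(im[125:265,250:410],None,fx=4.2,fy=4.2,interpolation=cv2.INTER_CUBIC));cv2.imwrite("pics/t9f.png",im)
im=robot.snapshot("side");cv2.imwrite("pics/s9.png",cv2.resize(im[55:205,200:350],None,fx=4,fy=4,interpolation=cv2.INTER_CUBIC))
```

```text
28.35 tcp [0.5946 0.1434 0.266 ] rot [-1.569 -0.008 -0.059] F [ 0.78 -0.91 -0.44] local [-0.2827  0.0009] Floc [0.87 0.83] w 0.0005
```

View pics/t9.png

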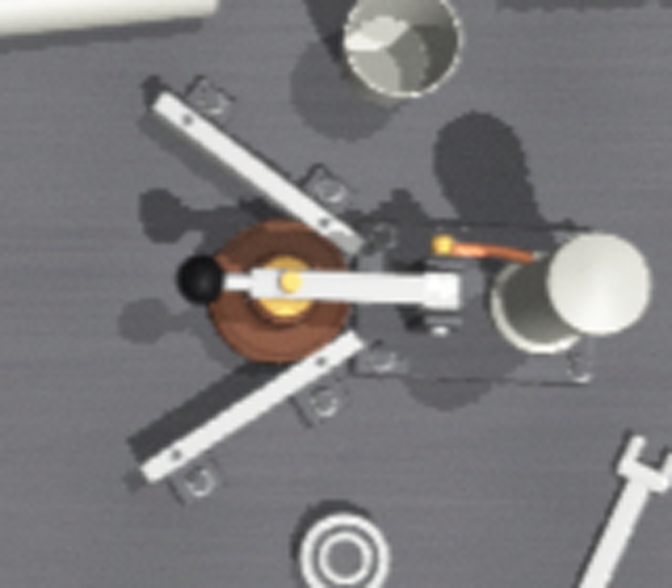

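View pics/s9.png

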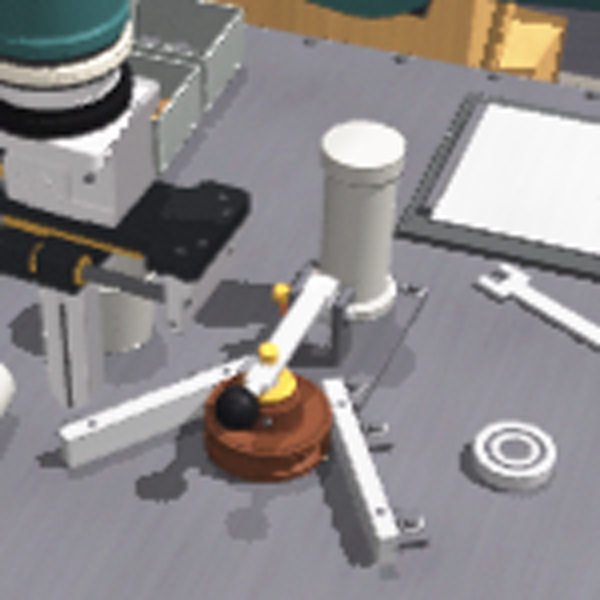

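View pics/t9f.png

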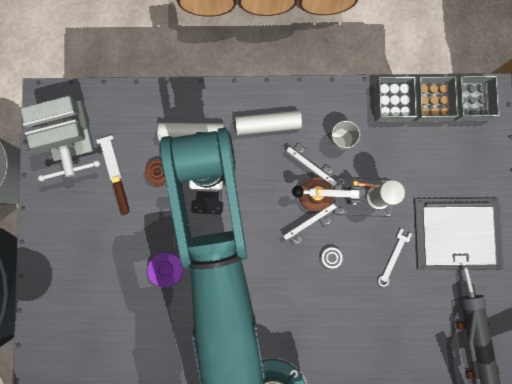

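Run:
```python
from h import *
t,th,R,_=guides()
w=px2w("top",250+279.5/4.2-.5,125+291.5/4.2-.5,.03);print("pulley local mm",R.T@(w[:2]-t)*1e3)
print(spot("top","pulley"));robot.close_job()
```

```text
pulley local mm [0.31589933 0.17272107]
[(0.86, array([0.3671, 0.3032, 0.0312])), (0.77, array([ 0.567 , -0.1367,  0.0291])), (0.68, array([0.6439, 0.3362, 0.0252]))]
the job is handed in; nothing more can be done
```

The pulley is seated against both guide bars, the lever is down with its cone in the hub, and the job is handed in. It took about 28 s, and no verdict is reported on hand-in.

**What I did**
- I gripped the large rusty pulley by its hub and slid it flat along the bench into the V.
- I crept in until I felt contact and leant on it at about 20 N. I then let go and leant on it again from behind, low down, at about 18 N for over half a second.
- I swung the lever down by the knob. Near the bottom the pads slid off the ball, so I opened, came down on the ball from above with shut fingers, and pressed at 12–18 N for over a second.
- I then drew the arm clear, touching nothing.

**Last checks**
- **Pulley:** by my own reading of the top picture, its centre is about 0.3 mm along and 0.2 mm across from the home point. My estimate of that point is only good to 2–3 mm, because the bar corners I fitted disagreed by up to 3.6 mm.
- **Lever:** in the side picture the knob is where it should be at level (row 409 seen, 408 expected), and the cone is in the bore.
- **Other things:** none of those visible in the top picture has moved. The arm hid the sleeve and part of one cartridge from view in that last picture.

**What disagreed**
- The trained detector put the pulley at (0.567, −0.137), about 12 mm off sideways. The lever covers the middle of the pulley, and both bars visibly touch the rim, so I trusted my own measurement.
- During the cone press there was a sideways force of 3–6 N at the fingers.

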